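# Clamp the casting pot's cover down evenly

## Robot

A 7-joint arm with a two-finger parallel gripper is mounted at the origin on the work surface. World frame = base frame: x ahead of the robot, y to its left, z up, the work surface at z = 0. Lengths are in m, angles in rad, forces in N, time in s.
With the tool pointing down it reaches from about 0.425 to 0.95 m from the base axis. Payload 4.7 kg.
Tool frame: the origin (TCP) lies on the centre line of the jaws, within the pads' length; the fingertips stand robot.nose_length ahead of it and the grasp point (between the pads) lies 8 mm behind it (robot.nose_length is the distance from the TCP to the fingertips, in m); z points along the fingers, y is the line along which they close (so a half turn about z gives the same grasp; the last joint's range is limited). The gripper opens to 85 mm and grips with 20 to 120 N. Pads are 22 mm wide; open, the fingers measure 114 mm over their backs; the gripper's body (76 mm by 85 mm) begins 54 mm behind the grasp point. The pads swing forward as they close: fully open they stand 13 mm farther back than shut.
Start: joints at [1.227, 0.469, -0.049, 1.532, 0.024, 1.141, -0.082], TCP at [0.209, -0.642, 0.242] pointing down, gripper open.
Joint ranges: [-2.59, 2.59], [-0.33, 1.99], [-1.39, 1.29], [0.1, 2.45], [-1.04, 4.18], [0.21, 1.99], [-2.66, 2.66]. Speed limits (rad/s): [2.57, 2.57, 3.14, 3.14, 3.14, 3.14, 3.14].

## Interface

Orientations are given as [roll, pitch, yaw] about the fixed x, y, z axes, in that order (R = Rz(yaw) Ry(pitch) Rx(roll)).
In Python, from plant import robot gives the robot as it stands. Calls block until the motion is done:
- robot.goto(position, orientation): joint-space move of the TCP to a pose.
- robot.move_straight(position, vel=0.15, attitude=None, contact_N=None): straight line of the TCP; attitude=None keeps the orientation; vel is the mean speed in m/s. With contact_N (N) it stops when the force on the tool has changed by that much, and returns True; else False.
- robot.move_joints(angles): joint-space move.
- robot.grip(opening, strength=None): opening from 0.0 (shut) to 1.0 (fully open); strength is the grip in N (None keeps the last); returns when the fingers have stopped.
- robot.sleep(seconds).
- robot.inverse_kinematics(position, orientation): joint angles nearest the present ones, or None.
- robot.sense(): the state.
- robot.grab_frame(name): name is "scene" or "top" or "wrist"; returns a dict with "image" (384x512x3 uint8, red, green, blue), "range_z" (384x512 float32, m along the optical axis (not along the pixel's ray), 0 where there is no reading), "fx", "fy", "cx", "cy" (pixels), "R" (3x3) and "t" (3): a world point X has camera coordinates R X + t. Camera axes: x right, y down, z forward; pixel columns grow to the right and rows downward; lengths in m; the calibration is good to about 2 mm. The wrist camera is an equidistant fisheye: a pixel r from the principal point sees the ray r / f radians off the axis. A picture is of the moment at which its call begins.
A pose or a line that the arm cannot do raises robot.IKError and nothing moves.
- robot.close_job(): hands the job in; it is judged then, once.
The state is a dict: "t": time; "joint_pos": joint angles; "joint_velocities": joint speeds; "effort": joint torques, N m; "tcp_pos": TCP position; "tcp_rot": TCP orientation; "wrist_force": force on the tool from outside, world axes, zero at the start; "torque": the same for the moment, N m; "opening": opening from 0.0 (shut) to 1.0 (fully open); "gripper_force": force on a finger pad.
Only numpy, scipy, OpenCV 4.12 (cv2) and the standard library are available. Lean on these libraries where they do the work, as an engineer would, in place of code of your own. Each camera call takes 0.05 s, during which the arm holds its last target. There are 200 camera calls.

## Task

Clamp down the cover of the resin casting pot so that it seats flat: one of its four screws has already been turned about half way, so carry on from there in crisscross order, taking the diagonally opposite screw next and then the other two. Bring all four to about half way like this first, then go round crisscross once more and turn each clockwise fully home. Leave the things around it where they are.

Things in the scene. Friction and masses are not known exactly. Their poses are not given: they have to be found in the camera images.
- pot: Resin casting pot, bolted to the bench: grey square base 230 x 230 x 25 mm carrying a round aluminium pot 170 mm across with a black gasket rim 60 mm above the bench. Origin: centre of the underside; z up, x and y parallel to the square's sides. Four screws stand at its corners, 75 mm from the centre in x and in y (150 mm between neighbours). Four steel lugs at the middles of the sides, 75 mm high, keep the cover from sliding.
- cover: Square aluminium cover plate 200 x 200 x 10 mm, 0.8 kg, with a low boss and brass plug in the middle rising to 32 mm above its underside. Origin: centre of its underside; z up. It floats on springs under the four screws' feet, which hold it down; fully seated its underside lies flat on the gasket, 60 mm above the pot's underside. With the screws loose it floats about 8 mm higher.
- screw_a (a joint): Clamp screw a, at the pot's +x +y corner (diagonally opposite screw c; the order round the pot, clockwise from above, is a b c d). Value in rad: 0 = loose, with the handle bar pointing at the middle of the cover; grows clockwise from above as it tightens; 1.0 = half way; 2.0 = home, a hard stop. It sinks 4 mm per rad, stays where it is left and takes about 0.15 Nm to turn.
- screw_b (a joint): Clamp screw b, at the pot's +x -y corner (diagonally opposite screw d; the order round the pot, clockwise from above, is a b c d). Value in rad: 0 = loose, with the handle bar pointing at the middle of the cover; grows clockwise from above as it tightens; 1.0 = half way; 2.0 = home, a hard stop. It sinks 4 mm per rad, stays where it is left and takes about 0.15 Nm to turn.
- screw_c (a joint): Clamp screw c, at the pot's -x -y corner (diagonally opposite screw a; the order round the pot, clockwise from above, is a b c d). Value in rad: 0 = loose, with the handle bar pointing at the middle of the cover; grows clockwise from above as it tightens; 1.0 = half way; 2.0 = home, a hard stop. It sinks 4 mm per rad, stays where it is left and takes about 0.15 Nm to turn.
- screw_d (a joint): Clamp screw d, at the pot's -x +y corner (diagonally opposite screw b; the order round the pot, clockwise from above, is a b c d). Value in rad: 0 = loose, with the handle bar pointing at the middle of the cover; grows clockwise from above as it tightens; 1.0 = half way; 2.0 = home, a hard stop. It sinks 4 mm per rad, stays where it is left and takes about 0.15 Nm to turn.
- handle_a (a point): Middle of the T-handle of screw a, on the screw's axis: a black plastic bar 70 mm long (along this point's own x), 16 mm wide (its y), 24 mm tall (12 mm above and below this point), on a 12 mm neck. Height above the bench 120 mm when loose, 112 mm when home; the cover's top lies about 40 mm below it. It turns with the screw and does not tilt.
- handle_b (a point): Middle of the T-handle of screw b, on the screw's axis: a black plastic bar 70 mm long (along this point's own x), 16 mm wide (its y), 24 mm tall (12 mm above and below this point), on a 12 mm neck. Height above the bench 120 mm when loose, 112 mm when home; the cover's top lies about 40 mm below it. It turns with the screw and does not tilt.
- handle_c (a point): Middle of the T-handle of screw c, on the screw's axis: a black plastic bar 70 mm long (along this point's own x), 16 mm wide (its y), 24 mm tall (12 mm above and below this point), on a 12 mm neck. Height above the bench 120 mm when loose, 112 mm when home; the cover's top lies about 40 mm below it. It turns with the screw and does not tilt.
- handle_d (a point): Middle of the T-handle of screw d, on the screw's axis: a black plastic bar 70 mm long (along this point's own x), 16 mm wide (its y), 24 mm tall (12 mm above and below this point), on a 12 mm neck. Height above the bench 120 mm when loose, 112 mm when home; the cover's top lies about 40 mm below it. It turns with the screw and does not tilt.
- cup: White plastic mixing cup 80 mm wide, 100 mm high, a bystander. Origin: centre of the underside.
- tape: Roll of tan tape lying flat, 100 mm across, 48 mm high, a bystander. Origin: centre of the underside.
- resin: White bottle with a blue label, 72 mm across, 180 mm high, a bystander. Origin: centre of the underside.
- stirblock: Wooden offcut 120 x 80 x 20 mm, a bystander. Origin: centre of the underside.

How it is judged:
On the way:
1. all four screws are about half way, none yet near home (value of joint screw_a between 0.6 and 1.6 rad and value of joint screw_b between 0.6 and 1.6 rad and value of joint screw_c between 0.6 and 1.6 rad and value of joint screw_d between 0.6 and 1.6 rad), for 0.2 s.
At the end, for the whole second after the job is handed in: All four screws stand within 0.2 rad of home (above 1.8 of 2.0 rad), and the cover lies still and flat on the gasket: its underside less than 1.8 mm above the rim and within 0.01 rad of parallel to the pot (value of joint each of screw_a, screw_b, screw_c, screw_d above 1.8 rad and z of cover in the frame of pot below 0.0618 m and angle between the z axis of cover and the z axis of pot, either way round below 0.01 rad and linear speed of cover below 0.01 m/s); the robot touches nothing.
It fails at once if not crisscross: two neighbouring screws brought down (above 0.6 rad) while the other two are both still loose (below 0.35) ((value of joint each of screw_a, screw_b above 0.6 rad and value of joint each of screw_c, screw_d below 0.35 rad) or (value of joint each of screw_b, screw_c above 0.6 rad and value of joint each of screw_d, screw_a below 0.35 rad) or (value of joint each of screw_c, screw_d above 0.6 rad and value of joint each of screw_a, screw_b below 0.35 rad) or (value of joint each of screw_d, screw_a above 0.6 rad and value of joint each of screw_b, screw_c below 0.35 rad)).
It fails at once if not crisscross: two neighbouring screws turned home (above 1.8 rad) while the other two are both still short of it (below 1.5) ((value of joint each of screw_a, screw_b above 1.8 rad and value of joint each of screw_c, screw_d below 1.5 rad) or (value of joint each of screw_b, screw_c above 1.8 rad and value of joint each of screw_d, screw_a below 1.5 rad) or (value of joint each of screw_c, screw_d above 1.8 rad and value of joint each of screw_a, screw_b below 1.5 rad) or (value of joint each of screw_d, screw_a above 1.8 rad and value of joint each of screw_b, screw_c below 1.5 rad)).
It fails at once if a screw run well past half way (above 1.6 rad) while another is still loose (below 0.5) (value of joint any of screw_a, screw_b, screw_c, screw_d above 1.6 rad and value of joint any of screw_a, screw_b, screw_c, screw_d below 0.5 rad).
It fails at once if a bystander (cup, tape roll, bottle or wood offcut) pushed more than 40 mm (distance of any of cup, tape, resin, stirblock from where it was at the start of the episode above 0.04 m).
It also fails if it takes over 72 s, if anything falls off the work surface, if the arm or the gripper's body presses on something with over 40 N, if the wrist force passes 120 N, or if a joint passes its speed limit or range.

## Working session

There is one attempt and no reset: what is moved stays moved. The work goes in short steps, each a Python script; the robot and the scene stay as the last script left them, time stands still between calls to the robot, and variables do not carry over. Pictures are saved under pics/ and viewed, at most 10 in all, crops included, and the job is handed in when it is done.

```bash
mkdir -p pics; ls; python3 - <<'E'
from plant import robot
import cv2,numpy as np
ims=[]
for n in("top","scene"):
    f=robot.grab_frame(n); np.savez(f"pics/{n}.npz",**f); print(n,f["fx"],f["cx"],f["cy"],f["R"].round(3).tolist(),f["t"])
    cv2.imwrite(f"pics/{n}0.png",cv2.cvtColor(f["image"],cv2.COLOR_RGB2BGR))
s=robot.sense();print(s["t"],s["tcp_pos"],s["tcp_rot"],robot.nose_length)
E
```

```text
pics
top 448.0718376729306 257.94274563021287 187.62367184164296 [[-0.009, -1.0, -0.006], [-0.984, 0.01, -0.18], [0.18, 0.005, -0.984]] [-0.00306787  0.53938083  1.25721451]
scene 396.1811411237419 257.33351781160013 189.49463680071668 [[-0.25, 0.968, -0.011], [0.654, 0.16, -0.739], [-0.714, -0.192, -0.673]] [ 0.13314888 -0.2940639   1.48444323]
0.1 [ 0.20886557 -0.64133798  0.24135206] [-3.13981163e+00  8.52343255e-05  3.14853273e-01] 0.011
```

View pics/top0.png

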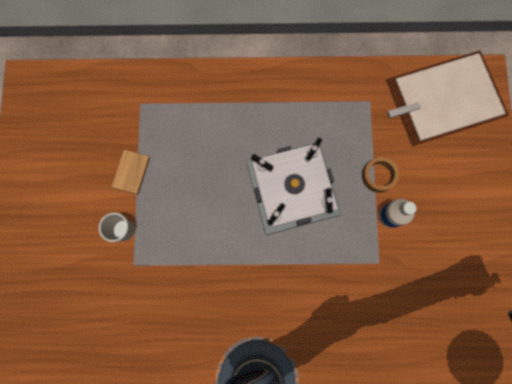

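View pics/scene0.png

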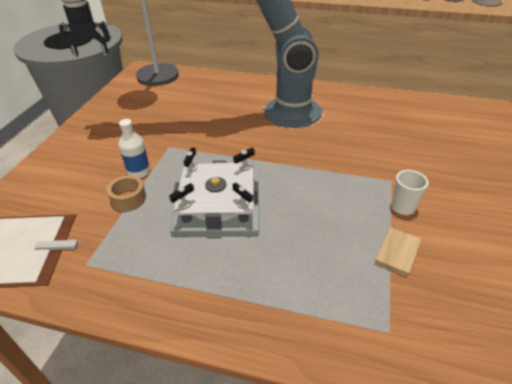

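```bash
cat > loc.py <<'E'
import numpy as np
def cloud(f):
    v,u=np.mgrid[:384,:512]; z=f["range_z"]
    P=np.stack([(u-f["cx"])/f["fx"]*z,(v-f["cy"])/f["fy"]*z,z],-1)
    return (P-f["t"])@f["R"]
E
python3 - <<'E'
from loc import *; import cv2
for n in("top","scene"):
    f=dict(np.load(f"pics/{n}.npz")); W=cloud(f); g=f["image"].max(-1)
    m=(f["range_z"]>0)&(W[...,2]>.102)&(W[...,2]<.145)&(W[...,0]>.4)&(W[...,0]<.8)&(abs(W[...,1]+.1)<.17)
    k,l,st,c=cv2.connectedComponentsWithStats(m.astype(np.uint8))
    for i in range(1,k):
        if st[i,4]<15: continue
        P=W[l==i]; (cx,cy),(w,h),a=cv2.minAreaRect(P[:,:2].astype(np.float32))
        d=np.linalg.svd(P[:,:2]-P[:,:2].mean(0))[2][0]
        print(n,c[i].round(),st[i,4],"mean",P.mean(0).round(4),"rect",round(cx,4),round(cy,4),round(w,3),round(h,3),"dir",np.degrees(np.arctan2(d[1],d[0]))%180)
    # cover plate
    m=(W[...,2]>.065)&(W[...,2]<.09)&(W[...,0]>.4)&(W[...,0]<.8)&(abs(W[...,1]+.1)<.17)
    print("cover",cv2.minAreaRect(W[m][:,:2].astype(np.float32)),np.median(W[m],0))
    if n=="top":
        I=cv2.resize(f["image"][130:245,235:350],None,fx=5,fy=5,interpolation=cv2.INTER_CUBIC);cv2.imwrite("pics/crop.png",I[...,::-1])
E
```

```text
top [313. 148.] 146 mean [ 0.6331 -0.1629  0.1311] rect 0.6355 -0.1641 0.016 0.069 dir 148.4333659652328
top [261. 162.] 164 mean [ 0.5963 -0.0189  0.1298] rect 0.5977 -0.0188 0.068 0.017 dir 56.65509112639198
top [328. 200.] 166 mean [ 0.489  -0.1999  0.1268] rect 0.4905 -0.2012 0.07 0.017 dir 2.2604596993523387
top [276. 214.] 156 mean [ 0.4523 -0.0557  0.1309] rect 0.4534 -0.0561 0.016 0.07 dir 143.58068194611485
cover ((0.5445127487182617, -0.10980430245399475), (0.22706714272499084, 0.22631804645061493), 14.95527172088623) [ 0.54273311 -0.11000166  0.0766154 ]
scene [189. 157.] 161 mean [ 0.4976 -0.1998  0.1208] rect 0.4923 -0.2017 0.07 0.016 dir 0.20730114812470304
scene [244. 155.] 206 mean [ 0.4589 -0.0565  0.123 ] rect 0.4559 -0.057 0.019 0.069 dir 142.63321008643663
scene [182. 192.] 269 mean [ 0.6402 -0.1634  0.1237] rect 0.6361 -0.1659 0.02 0.069 dir 147.9331898529307
scene [242. 192.] 232 mean [ 0.6043 -0.0182  0.1241] rect 0.5997 -0.0201 0.069 0.016 dir 58.48969155630437
cover ((0.5453574061393738, -0.11254723370075226), (0.2284793108701706, 0.2240794450044632), 14.206625938415527) [ 0.56094871 -0.1061312   0.07463787]
```

View pics/crop.png

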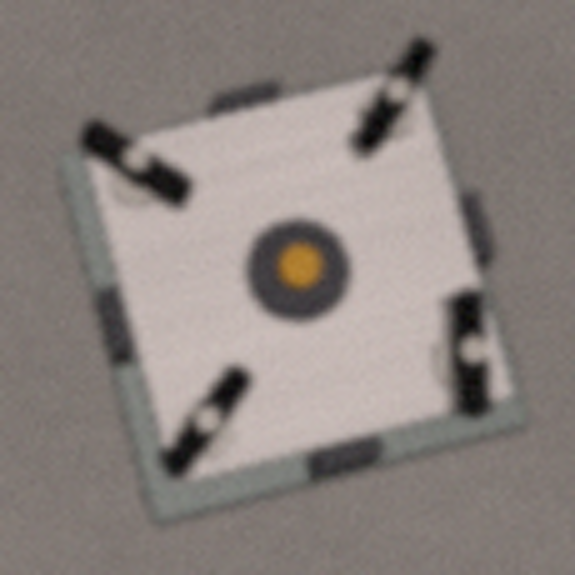

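```bash
cat > turn.py <<'E'
import numpy as np
from plant import robot
C=np.array([.5447,-.1107]); PSI=np.radians(14.6)
LOC=dict(a=(.075,.075),b=(.075,-.075),c=(-.075,-.075),d=(-.075,.075))
c,s=np.cos(PSI),np.sin(PSI)
XY={k:C+np.array([[c,-s],[s,c]])@v for k,v in LOC.items()}
BASE=dict(a=np.pi/4,b=3*np.pi/4,c=np.pi/4,d=3*np.pi/4)  # loose bar direction in pot frame, mod pi
ATT=lambda y:[np.pi,0,y]
def pose(k,q,z): return [*XY[k],z]
def choose(k,q0,q1):
    best=None
    for n in(-2,-1,0,1,2):
        y=PSI+BASE[k]+n*np.pi
        if abs(y-q0)>2*np.pi: continue
        A=robot.inverse_kinematics(pose(k,q0,.17),ATT(y-q0)); B=robot.inverse_kinematics(pose(k,q1,.11),ATT(y-q1))
        if A is None or B is None: continue
        d=np.sign(B[6]-A[6]); r=max(abs(A[6]),abs(B[6]))
        if abs(abs(B[6]-A[6])-abs(q1-q0))>.4 or r>2.6: continue
        cost=r+.3*np.abs(np.array(A)-robot.sense()["joint_pos"]).max()
        if best is None or cost<best[0]: best=(cost,y,A[6],B[6])
    return best
def turn(k,q0,q1,zs=.17,T=1.6):
    b=choose(k,q0,q1); print(k,q0,q1,"choice",b); y=b[1]
    zh=lambda q:.120-.004*q-.008
    robot.goto(pose(k,q0,zs),ATT(y-q0))
    if zs>.18: robot.move_straight(pose(k,q0,.17),vel=.2)
    robot.grip(.6)
    robot.move_straight(pose(k,q0,zh(q0)),vel=.1)
    robot.grip(0.,60); o=robot.sense()["opening"]
    robot.move_straight(pose(k,q1,zh(q1)),vel=.004*abs(q1-q0)/T,attitude=ATT(y-q1))
    st=robot.sense(); print(" op",round(o,3),"yaw want",round(y-q1,3),"is",np.round(st["tcp_rot"],3),"F",np.round(st["wrist_force"],1),"M",np.round(st["torque"],2))
    robot.grip(.6)
    robot.move_straight(pose(k,q1,.17),vel=.15)
    st=robot.sense(); print(" t",round(st["t"],2),"F",np.round(st["wrist_force"],1))
E
python3 - <<'E'
from turn import *
turn("a",0.03,1.03,zs=.27)
f=robot.grab_frame("top")
import cv2; I=cv2.resize(f["image"][120:250,225:360],None,fx=4,fy=4,interpolation=cv2.INTER_CUBIC);cv2.imwrite("pics/a1.png",I[...,::-1])
E
```

```text
a 0.03 1.03 choice (np.float64(2.0603657146846763), np.float64(-5.242969072990966), np.float64(-0.8716877543590763), np.float64(-1.8102372733520746))
 op 0.176 yaw want -6.273 is [ 3.14e+00 -2.00e-03  1.00e-02] F [ 0.9 -2.1  5.3] M [-0.48 -0.03  0.03]
 t 7.42 F [ 0.1 -1.  -0.4]
```

View pics/a1.png

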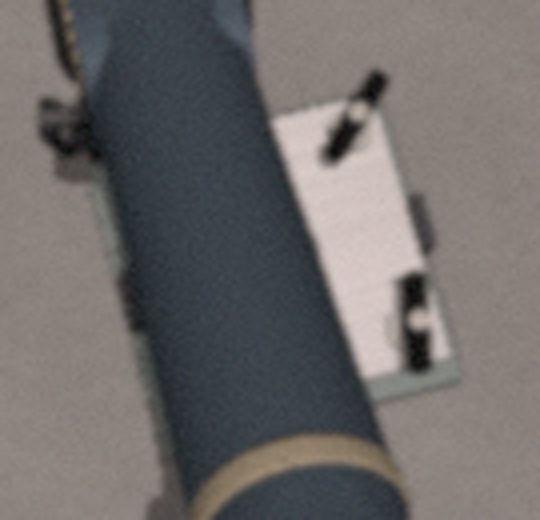

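The picture shows the arm over screw a, so that screw is hidden. Screws b (355,115) and c (415,320) have not moved. The grip width (15 mm) and the yaw reached show the turn worked, so I'll do b next and then d, and measure again after that.

```bash
cat >> turn.py <<'E'
def bars():
    import cv2; from loc import cloud
    for n in("top","scene"):
        f=robot.grab_frame(n); W=cloud(f)
        for k,p in XY.items():
            m=(f["range_z"]>0)&(W[...,2]>.1)&(W[...,2]<.143)&(np.hypot(*np.moveaxis(W[...,:2]-p,-1,0))<.045)
            P=W[m]
            if len(P)<60: continue
            d=np.linalg.svd(P[:,:2]-P[:,:2].mean(0))[2][0]
            q=(PSI+BASE[k]-np.arctan2(d[1],d[0])+.6)%np.pi-.6
            print(n,k,len(P),"q",round(q,2),"len,wid",np.round(cv2.minAreaRect(P[:,:2].astype(np.float32))[1],3))
E
python3 - <<'E'
from turn import *
turn("b",0.03,1.03)
bars()
turn("d",0.08,1.03)
bars()
E
```

```text
b 0.03 1.03 choice (np.float64(1.5026416561452152), np.float64(2.611012560983517), np.float64(0.7497922253953254), np.float64(-0.17332613736848368))
 op 0.177 yaw want 1.581 is [-3.141e+00  3.000e-03  1.580e+00] F [-3.4 -2.7  5.9] M [-0.53  0.78  0.  ]
 t 13.47 F [ 0.1 -0.4  0.2]
top a 151 q 1.05 len,wid [0.014 0.068]
top b 85 q 1.11 len,wid [0.068 0.016]
top c 165 q 1.01 len,wid [0.07  0.017]
top d 155 q 0.1 len,wid [0.016 0.07 ]
scene a 184 q 1.07 len,wid [0.069 0.016]
scene b 260 q 1.0 len,wid [0.019 0.069]
scene c 101 q 0.96 len,wid [0.067 0.014]
scene d 207 q 0.13 len,wid [0.019 0.069]
d 0.08 1.03 choice (np.float64(0.8412199513132316), np.float64(-3.672172746196069), np.float64(0.618804670937499), np.float64(-0.3192869877465656))
 op 0.176 yaw want -4.702 is [-3.141e+00  2.000e-03  1.581e+00] F [-2.9 -2.4  7.6] M [-0.47  0.58  0.02]
 t 18.2 F [0.5 0.7 0.3]
top a 147 q 1.05 len,wid [0.014 0.069]
top b 171 q 1.05 len,wid [0.068 0.016]
top c 165 q 1.01 len,wid [0.07  0.017]
scene a 184 q 1.06 len,wid [0.07  0.016]
scene b 268 q 1.01 len,wid [0.069 0.019]
scene c 163 q 1.03 len,wid [0.071 0.016]
scene d 226 q 1.02 len,wid [0.068 0.019]
```

All four screws are about half way. Next is the second crisscross round.

```bash
python3 - <<'E'
from turn import *
turn("c",1.02,2.0)
turn("a",1.04,2.0)
bars()
E
```

```text
c 1.02 2.0 choice (np.float64(1.9393542780576372), np.float64(4.181808887778414), np.float64(1.4452795798465925), np.float64(0.5144763461785677))
 op 0.177 yaw want 2.182 is [-3.140e+00  2.000e-03  2.181e+00] F [-2.3 -2.9  8. ] M [-0.64  0.51  0.1 ]
 t 23.64 F [ 0.4 -0.4  0.3]
a 1.04 2.0 choice (np.float64(1.2047637482133458), np.float64(4.181808887778414), np.float64(1.067176768569041), np.float64(0.16905898757287735))
 op 0.177 yaw want 2.182 is [-3.141e+00  2.000e-03  2.181e+00] F [-1.6 -4.3  7.8] M [-0.75  0.4   0.11]
 t 28.37 F [-0.3 -0.2 -0.1]
top a 65 q 1.92 len,wid [0.016 0.029]
top b 166 q 1.05 len,wid [0.016 0.067]
top d 147 q 1.07 len,wid [0.06  0.016]
scene a 260 q 2.0 len,wid [0.018 0.069]
scene b 265 q 1.01 len,wid [0.017 0.069]
scene c 228 q 2.0 len,wid [0.02  0.069]
```

```bash
python3 - <<'E'
from turn import *
import cv2
turn("b",1.03,2.0)
turn("d",1.03,2.0)
p=robot.sense()["tcp_pos"]; robot.move_straight([p[0],p[1],.28],vel=.2)
robot.goto([.40,.30,.3],[np.pi,0,0])
bars()
from loc import cloud
for n in("top","scene"):
    f=robot.grab_frame(n); W=cloud(f); cc,ss=np.cos(PSI),np.sin(PSI)
    L=(W[...,:2]-C)@np.array([[cc,-ss],[ss,cc]])
    m=(abs(L).max(-1)<.085)&(np.hypot(L[...,0],L[...,1])>.045)&(W[...,2]>.055)&(W[...,2]<.085)&(f["image"].min(-1)>130)
    A=np.c_[L[m],np.ones(m.sum())]; print(n,"plane",np.linalg.lstsq(A,W[m][:,2],rcond=None)[0].round(4))
    cv2.imwrite(f"pics/{n}_end.png",f["image"][...,::-1])
print(robot.sense()["t"])
E
```

```text
b 1.03 2.0 choice (np.float64(1.0175284870239396), np.float64(-3.672172746196069), np.float64(-0.05472794164163066), np.float64(-0.9291643795900991))
 op 0.181 yaw want -5.672 is [3.14  0.    0.611] F [-3.  -0.4  4.5] M [-0.24  0.47  0.13]
 t 32.98 F [ 0.3 -0.1  0.2]
d 1.03 2.0 choice (np.float64(1.3078575850419867), np.float64(2.611012560983517), np.float64(-0.13291532382797686), np.float64(-1.0775598847323744))
 op 0.174 yaw want 0.611 is [3.141 0.    0.611] F [-3.  -0.8  8.2] M [-0.21  0.68  0.12]
 t 37.71 F [-1.2  0.  -0.9]
top a 160 q 1.99 len,wid [0.017 0.069]
top b 166 q 1.99 len,wid [0.069 0.017]
top c 155 q 1.99 len,wid [0.016 0.07 ]
top d 159 q 2.01 len,wid [0.069 0.016]
scene a 265 q 2.0 len,wid [0.018 0.068]
scene b 165 q 1.98 len,wid [0.068 0.016]
scene c 229 q 2.0 len,wid [0.019 0.07 ]
scene d 144 q 1.96 len,wid [0.071 0.015]
top plane [-0.0003  0.0001  0.071 ]
scene plane [-0.0001  0.0005  0.0692]
39.9667
```

View pics/top_end.png

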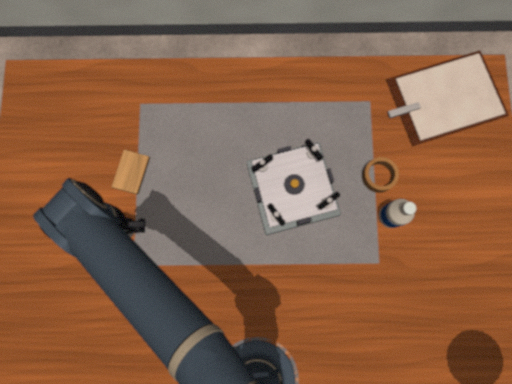

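The picture shows all four bars at their home angle (handles at 262,162; 314,149; 329,201; 276,214). The cover is flat at 70 mm top height. The offcut, tape and bottle have not moved; the arm hides the cup's spot from above, but it stayed well above the cup and is clear of everything.

```bash
python3 - <<'E'
from plant import robot
print(robot.sense()["wrist_force"]); print(robot.close_job())
E
```

```text
[-0.76009375  0.52509419 -0.10450268]
the job is handed in; nothing more can be done
None
```

The job is handed in after about 40 s: all four screws were brought to half way and then home in crisscross order, the cameras read them at about 2.0 rad with the cover flat on the gasket, and I saw no bystander moved, though the arm hid the cup in the last picture.

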